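# Snap a pipe clip shut with spring pliers

### The arm

A 7-joint arm with a two-finger parallel gripper is mounted at the origin on the work surface. World frame = base frame: x ahead of the robot, y to its left, z up, the work surface at z = 0. Lengths are in m, angles in degrees, forces in N, time in s.
With the tool pointing down it reaches from about 0.425 to 0.875 m from the base axis. Payload 4.7 kg.
Tool frame: the origin (TCP) lies midway between the tips of the shut fingers; the grasp point (between the pads) lies 19 mm behind it; z points along the fingers, x is the direction in which the jaws open and shut, and the axes are right-handed (so a half turn about z gives the same grasp; the last joint's range is limited). The gripper opens to 87 mm and grips with 3 to 60 N. Pads are 19 mm wide; open, the fingers measure 117 mm over their backs; the gripper's body (75 mm by 190 mm) begins 51 mm behind the grasp point.
Start: joints at [-73.677, 18.392, -4.016, 83.108, 1.295, 78.541, -3.26], TCP at [0.174, 0.626, 0.223] pointing down, gripper open.
Joint ranges: [-163.93, 163.93], [-17.29, 119.83], [-79.2, 71.16], [3.27, 140.29], [-89.18, 269.18], [5.43, 117.66], [-154.24, 154.24]. Speed limits (degrees/s): [147.25, 147.25, 180, 180, 180, 180, 180].

### API

Orientations are given as [roll, pitch, yaw] about the fixed x, y, z axes, in that order (R = Rz(yaw) Ry(pitch) Rx(roll)).
In Python, from cell import telemetry, optics, env gives the robot as it stands.
- The arm moves only by the tool arm_command, never from a script. Its arguments are lists of equal length, an entry for each row: "translation": the shift along the tool's x, y, z in cm, a list of three; "twist": the turn about the tool's z in degrees. In form: {"translation": [[x, y, z], ...], "twist": [twist, ...]}. A call has 1 to 10 rows; each row shifts and turns the pose as measured when the row begins, along the tool's axes as they then stand; what a row does not reach is not made up. A row lasts 1/8 s, in which the tool goes at most 62.5 mm and 10.7 degrees, less where a joint would pass 70% of its speed; a pose out of reach is approached as far as the arm can. A call is refused whole if a number of a shift passes 6.25 or a number of a turn 10.7, either way. A call with a gripper value outside its range is refused whole. "grip" is the opening in per cent of the stroke, from 0 (shut) to 100 (fully open), set as the call begins (left out, the last holds). The fingers move at their own pace and stop on an object; "force" is the grip in N (left out, the last holds). Time passes only in rows, so rows that do not move let the fingers close. It gives the time, the measured TCP pose, the force and the opening at its end, in the units of the state.
- telemetry.get_obs(): the state, without advancing time (a new reading comes with each control period).
- optics.read_camera(name): name is "scene" or "top" or "wrist"; returns a dict with "img" (480x640x3 uint8, blue, green, red), "fx", "fy", "cx", "cy" (pixels), "dist" ([k1, k2, p1, p2, k3] as OpenCV has them; the pictures are not rectified), "extrinsics" (4x4, takes a point from camera to world coordinates); the wrist camera has in their place "hand_eye" (4x4, takes a point from camera to tool coordinates, whose origin is the TCP and whose axes are the tool frame's). Camera axes: x right, y up, looking along -z (the intrinsics and any distortion apply to the point x, -y, -z); pixel columns grow to the right and rows downward; lengths in m; the calibration is good to about 2 mm. A picture is of the moment at which its call begins: read the wrist's pose just before it. There is no depth.
- env.sign_off(): hands the job in, once; it reports no verdict.
The state is a dict: "time_s": time; "qpos": joint angles; "joint_velocities": joint speeds; "effort": joint torques, N m; "tool_pos": TCP position; "tool_rot": TCP orientation; "force": force on the tool from outside, world axes, zero at the start; "wrist_torque": the same for the moment, N m; "grip_width": finger opening in m.
Only numpy, scipy, OpenCV 4.12 (cv2) and the standard library are available. Lean on these libraries where they do the work, as an engineer would, in place of code of your own. Each camera call takes 0.05 s, during which the arm holds its last target. There are 200 camera calls.

### The job

Take the sprung pliers from their wooden rest, put their jaws around the two upright lugs of the open plastic clip on the pipe stub, and squeeze the handles, no harder than it needs, until the clip snaps shut and stays shut. Touch the clip only with the pliers, do not crush it, then open the jaws, draw them off and lay the pliers back on both blocks of their rest as they lay before, leaving the other parts alone.

Things in the scene. Friction and masses are not known exactly. Their poses are not given: they have to be found in the camera images.
- pliers: Spring-opened pliers lying flat, 16 mm thick, 190 mm long, 0.21 kg, balance point some 55 mm behind the pivot. Origin on the pivot axis at the underside, z up. When open, x points along the middle line from pivot to jaw tips, y left. The frame belongs to one half: squeezed by q (pliers_arm), the middle line lies at +q/2 about z from this x axis.
- grip (a point): Where to grip the pliers, closing along y: midway between the black handles, 60 mm behind the pivot, 8 mm above the underside; axes as pliers. Handles: 16 mm tall, 8 mm thick, 25 to 130 mm behind the pivot; here 68 mm over their outer faces when open, 33 mm at q = 0.62. Outer faces parallel at about q = 0.38.
- jaws (a point): Point midway between the open jaws, 45 mm ahead of the pivot, 8 mm above the underside; axes as pliers. The jaws are steel, 12 mm tall (2 to 14 mm above the underside) and reach 12 mm past this point. Inner faces here 43 mm apart when open; parallel and 16 mm apart at q = 0.62.
- pliers_arm (a joint): How far the pliers are squeezed, q: 0 = fully open (at rest), 0.62 rad = jaws 16 mm apart, 0.8 at most. A spring opens them: at the grip point each handle pushes outward with about 8 N at 0 and 11 N at 0.62. A stronger grip starts to close them, so carry them lightly or with the fingers held at a width just under 68 mm.
- clip: White plastic snap clip round an upright black pipe stub: two half bands, hinged at the back, ending in front in two upright lugs. Origin on the pipe axis at the band's lower edge (band 16 mm tall), 30 mm above the bench; z up; x from the lugs to the back hinge, so jaws come along +x. It turns on the pipe with slight friction (1 N at the lugs), so it centres itself between jaws.
- lugs (a point): Point between the two lugs, 41 mm in front of the pipe axis, 38 mm above the bench; axes as clip. Lugs: round studs, 6 mm in diameter, 24 to 52 mm above the bench. Clips differ: open, one lug's outer face is 15 mm off this point on the -y side, the other's 7 to 16 mm on the +y side; shut, each is 5 mm further in. Bring jaws here, pliers flat, underside about 31 mm above the bench.
- clip_half (a joint): How far each half of the clip is shut: 0 = open, 0.076 rad = shut; both move alike. It resists increasingly, most at about 0.045 (about 14 N on each lug, a grip of some 22 N at the handles with their spring), gives way at about 0.066, snaps shut by itself and stays. Over 30 N on a lug (some 32 N at the handles) crushes it: raise the grip in steps.
- housing: Fixed dark cast-iron base under the pipe stub, 84 mm square, 18 mm high, bolt heads to 22 mm. Origin under its centre. The pipe stub on it is 39 mm in diameter, its top 75 mm above the bench.
- rest: Fixed plywood rest of two cross blocks, tops 30 mm above the bench: the front one under the pivot (36 mm along x, 76 mm wide), the rear one under the handle ends (26 mm along x, 100 mm wide, centred 112 mm behind). Between them a base 10 mm thick and 50 mm wide, so fingers fit beside the handles. Origin on the bench below the pivot's place, within 6 mm; x the way the pliers point; z up.
- bearing: Bystander: steel bearing ring lying flat, 72 mm wide, 20 mm high; origin under its centre.
- hub: Bystander: dark steel flanged hub, 76 mm wide, 40 mm high; origin under its centre.
- canister: Bystander: grey metal canister, 66 mm wide, 85 mm high; origin under its centre.
Not all that is in view belongs to the job. Of the things like the rest, leave any that is pink or purple; of the rest the larger one is meant.

How it is judged (in metres and radians):
On the way, in this order (a step that is already met when the one before it is completed fails the run):
1. the jaws of the pliers are around the lugs of the still open clip (value of joint clip_half below 0.02 rad and x of lugs in the frame of pliers between 0.025 and 0.057 m and y of lugs in the frame of pliers between -0.02 and 0.02 m and z of lugs in the frame of pliers between -0.006 and 0.02 m), for 0.1 s.
2. the clip is snapped shut with the jaws still around its lugs (value of joint clip_half above 0.071 rad and horizontal distance between pliers and lugs below 0.065 m), for 0.1 s.
At the end, for the whole second after the job is handed in: The clip stays shut (joint clip_half above 0.071 of 0.076 rad); the pliers lie open, flat and still on both blocks of their rest, pivot within 20 mm of its place over the rest's origin and pointing within 0.25 rad of the rest's direction (value of joint clip_half above 0.071 rad and horizontal distance between pliers and rest below 0.02 m and z of pliers in the frame of rest between 0.027 and 0.034 m and angle between pliers's own z axis and vertical below 0.08 rad and angle between the x axis of pliers and the x axis of rest, either way round below 0.25 rad and value of joint pliers_arm below 0.05 rad and linear speed of pliers below 0.02 m/s); the robot touches nothing.
It fails at once if the pliers press the clip with more than 30 N on a lug (contact force between pliers and clip above 60 N).
It fails at once if the gripper or arm touches the clip (contact force between any of the fingers, the arm and clip above 0.5 N).
It fails at once if a bystander is moved by more than 20 mm (distance of any of bearing, hub, canister from where it was at the start of the episode above 0.02 m).
It also fails if it takes over 61 s, if anything falls off the work surface, if the arm or the gripper's body presses on something with over 40 N, if the wrist force passes 120 N, or if a joint passes its speed limit or range.

## Working session

There is one attempt and no reset: what is moved stays moved. The work goes in short steps, Python scripts to look and compute and a tool call to move; the robot and the scene stay as the last step left them, time stands still between calls to the robot, and variables do not carry over. Pictures are saved under pics/ and viewed, about 8 in all and at most 12, crops included, and the job is handed in when it is done.

Besides the shell and the picture viewer there is one more tool, called after "Call:" as name(argument=value, ...) on one line, values as JSON. arm_command: Moves the arm, as the interface text tells. Its arguments: {"type":"object","properties":{"translation":{"type":"array","items":{"type":"array","items":{"type":"number"}}},"twist":{"type":"array","items":{"type":"number"}},"grip":{"type":"number"},"force":{"type":"number"}},"required":["translation","twist"]}

```bash
mkdir -p pics; ls; cat > h.py <<'E'
import numpy as np, cv2
from cell import telemetry, optics, env
from scipy.spatial.transform import Rotation as R
def tool():
    o=telemetry.get_obs(); T=np.eye(4)
    T[:3,:3]=R.from_euler('xyz',o['tool_rot'],degrees=True).as_matrix(); T[:3,3]=o['tool_pos']; return T
def look(name,f=None):
    T=tool(); c=optics.read_camera(name)
    c['E']=T@np.array(c['hand_eye']) if name=='wrist' else np.array(c['extrinsics'])
    if f: cv2.imwrite('pics/'+f,c['img'])
    np.save('cam_'+name+'.npy',c,allow_pickle=True)
    return c
def load(name): return np.load('cam_'+name+'.npy',allow_pickle=True).item()
def KD(c): return np.array([[c['fx'],0,c['cx']],[0,c['fy'],c['cy']],[0,0,1.]]),np.array(c['dist'],float)
def rays(c,px):
    K,D=KD(c); u=cv2.undistortPoints(np.array(px,float).reshape(-1,1,2),K,D).reshape(-1,2)
    d=np.c_[u[:,0],-u[:,1],-np.ones(len(u))]@c['E'][:3,:3].T
    return c['E'][:3,3],d
def plane(c,px,z):
    o,d=rays(c,px); return o+d*((z-o[2])/d[:,2])[:,None]
def proj(c,P):
    K,D=KD(c); q=(np.array(P,float).reshape(-1,3)-c['E'][:3,3])@c['E'][:3,:3]
    return cv2.projectPoints(q*[1,-1,-1],np.zeros(3),np.zeros(3),K,D)[0].reshape(-1,2)
E
python3 - <<'E'
from h import *
print(telemetry.get_obs())
for n in('top','scene'):
    c=look(n,n+'1.png'); print(n,c['fx'],c['E'].round(3).tolist())
E
```

```text
pics
{'time_s': 0.0, 'qpos': array([-73.67730147,  18.43830953,  -4.01342441,  83.17545299,
         1.29535189,  78.54148985,  -3.25829029]), 'joint_velocities': array([-0.03972888,  0.06036711, -0.03301841,  0.01765531,  0.01875739,
       -0.01126466,  0.05318569]), 'effort': array([-2.83140635e-04, -4.91278768e+01, -4.03975379e-01, -3.12532032e+01,
       -6.38216198e-02,  4.38560452e-02,  1.75396112e-04]), 'tool_pos': array([0.17379051, 0.62575217, 0.22146492]), 'tool_rot': array([1.79993150e+02, 1.09996849e-01, 7.44868371e+01]), 'force': array([-0.00248137, -0.21085837,  0.15378481]), 'wrist_torque': array([-0.00795215, -0.01755642, -0.03789469]), 'grip_width': 0.08709376791245241}
top 497.4118760608222 [[0.026, 0.992, -0.127, 0.437], [-1.0, 0.026, -0.003, 0.005], [-0.0, 0.127, 0.992, 1.321], [0.0, 0.0, 0.0, 1.0]]
scene 490.71378142834277 [[0.059, -0.678, 0.733, 1.387], [0.998, 0.027, -0.055, -0.046], [0.017, 0.734, 0.678, 0.788], [0.0, 0.0, 0.0, 1.0]]
```

View pics/top1.png

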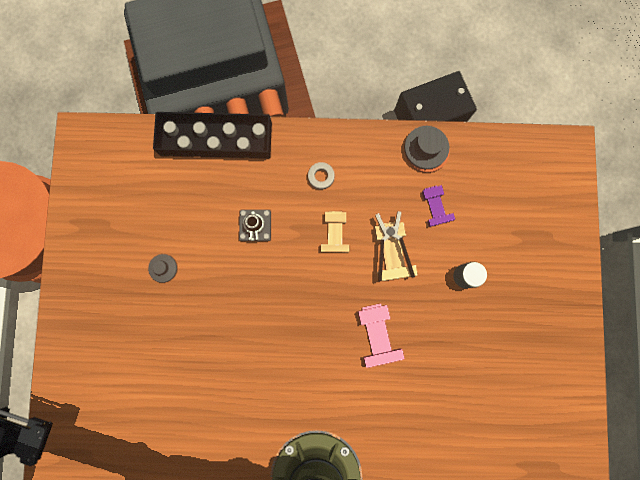

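View pics/scene1.png

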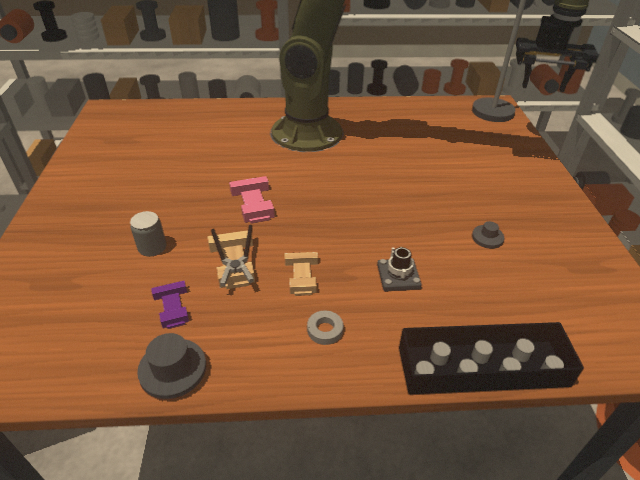

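The top view shows the pliers on the larger tan rest, pivot at about (391,232) and pointing up. The clip is at (254,222) with its lugs towards the bottom near (253,237). I'll estimate positions roughly now and look from close by afterwards.

```bash
python3 - <<'E'
from h import *
c=load('top')
print('pivot',plane(c,[[391,232]],.046),'ends',plane(c,[[380,277],[412,276]],.044),'tips',plane(c,[[379,215],[399,213]],.04))
print('pipe',plane(c,[[254,221]],.075),'lugs',plane(c,[[250,237],[257,237]],.052))
print('small rest',plane(c,[[334,232]],.03),'bearing',plane(c,[[321,176]],.02),'canister',plane(c,[[474,274]],.085))
im=c['img']
a=cv2.resize(im[195:295,350:430],None,fx=5,fy=5,interpolation=2); b=cv2.resize(im[195:255,225:285],None,fx=6,fy=6,interpolation=2)
s=np.zeros((500,780,3),np.uint8); s[:,:400]=a; s[:360,410:770]=b; cv2.imwrite('pics/crop1.png',s)
E
```

```text
pivot [[ 0.62606451 -0.17454622  0.046     ]] ends [[ 0.50903598 -0.14759744  0.044     ]
 [ 0.51373295 -0.22971332  0.044     ]] tips [[ 0.67100546 -0.14365483  0.04      ]
 [ 0.67771614 -0.19592126  0.04      ]]
pipe [[0.64077085 0.17736327 0.075     ]] lugs [[0.60256049 0.18903785 0.052     ]
 [0.60303734 0.17101017 0.052     ]]
small rest [[ 0.62446666 -0.0273643   0.03      ]] bearing [[0.77664426 0.01068111 0.02      ]] canister [[ 0.52021983 -0.37668577  0.085     ]]
```

View pics/crop1.png

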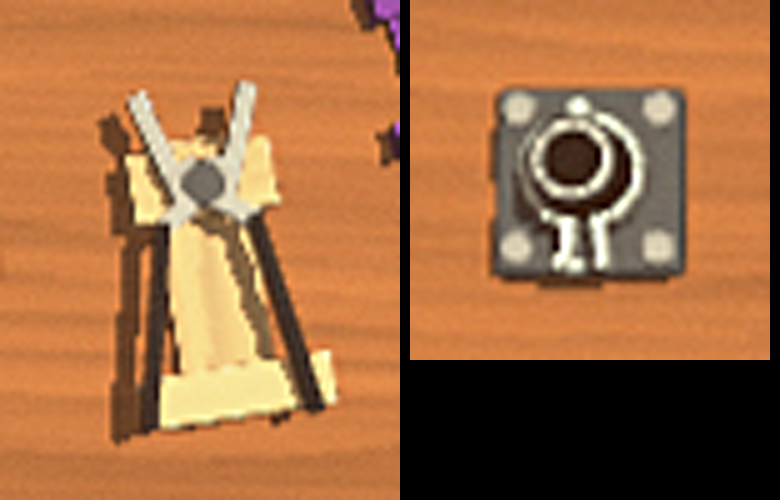

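```bash
cat >> h.py <<'E'
def plan(targets,yaw=None,step=6.0,maxtw=10.0):
    """waypoints (world m) -> rows in tool axes; prints rows"""
    T=tool(); p=T[:3,3].copy(); y=np.degrees(np.arctan2(T[1,0],T[0,0])); tr=[];tw=[]
    for k,t in enumerate(targets):
        t=np.array(t,float); dy=0 if yaw is None or yaw[k] is None else (yaw[k]-y+180)%360-180
        n=int(max(np.ceil(np.linalg.norm(t-p)*100/step),np.ceil(abs(dy)/maxtw),1)); d=(t-p)/n
        for i in range(n):
            c,s=np.cos(np.radians(y)),np.sin(np.radians(y))
            tr.append([round(float(v)*100,2) for v in (c*d[0]+s*d[1], s*d[0]-c*d[1], -d[2])]); tw.append(round(-dy/n,1)); y+=dy/n
        p=t
    for i in range(0,len(tr),10): print(tr[i:i+10],tw[i:i+10])
E
python3 - <<'E'
from h import *
c=look('wrist'); print(np.array(c['hand_eye']).round(3).tolist(),c['fx'])
plan([[.42,.32,.24],[.56,-.18,.24]],[None,96.6])
E
```

```text
[[1.0, 0.001, 0.0, -0.0], [0.001, -0.959, -0.284, -0.078], [-0.0, 0.284, -0.959, -0.162], [0.0, 0.0, 0.0, 1.0]] 349.3553613130984
[[-3.27, 4.56, -0.26], [-3.27, 4.56, -0.26], [-3.27, 4.56, -0.26], [-3.27, 4.56, -0.26], [-3.27, 4.56, -0.26], [-3.27, 4.56, -0.26], [-3.27, 4.56, -0.26], [-4.94, 2.98, -0.0], [-5.06, 2.77, -0.0], [-5.17, 2.55, -0.0]] [0.0, 0.0, 0.0, 0.0, 0.0, 0.0, 0.0, np.float64(-2.5), np.float64(-2.5), np.float64(-2.5)]
[[-5.28, 2.33, -0.0], [-5.37, 2.1, -0.0], [-5.46, 1.87, -0.0], [-5.53, 1.63, -0.0], [-5.6, 1.39, -0.0], [-5.65, 1.15, -0.0]] [np.float64(-2.5), np.float64(-2.5), np.float64(-2.5), np.float64(-2.5), np.float64(-2.5), np.float64(-2.5)]
```

Call:
arm_command(translation=[[-3.3,4.6,-0.3],[-3.3,4.6,-0.3],[-3.3,4.6,-0.3],[-3.3,4.6,-0.3],[-3.3,4.6,-0.3],[-3.3,4.6,-0.3],[-3.3,4.6,-0.3],[-4.9,3.0,0],[-5.0,2.8,0],[-5.2,2.5,0]], twist=[0,0,0,0,0,0,0,-2.5,-2.5,-2.5], grip=100, force=10)

```text
time_s: 1.4
tool_pos: [0.4764, 0.1409, 0.2399]
tool_rot: [-179.9, 0.2, 82.8]
force: [-0.2, 0.6, -0.2]
grip_width: 0.0872
```

Call:
arm_command(translation=[[-5.3,2.3,0],[-5.4,2.1,0],[-5.5,1.9,0],[-5.5,1.6,0],[-5.6,1.4,0],[-5.6,1.2,0]], twist=[-2.5,-2.5,-2.5,-2.5,-2.5,-2.5])

```text
time_s: 2.15
tool_pos: [0.5788, -0.2005, 0.2404]
tool_rot: [-180.0, 0.0, 98.5]
force: [1.3, 0.1, -0.1]
grip_width: 0.0872
```

```bash
python3 - <<'E'
from h import *
print(tool().round(3)); c=look('wrist','w1.png'); print(telemetry.get_obs()['qpos'])
plan([[.566,-.1815,.2]],[96.6])
E
```

```text
[[-0.147  0.989 -0.001  0.579]
 [ 0.989  0.147 -0.001 -0.2  ]
 [-0.    -0.001 -1.     0.24 ]
 [ 0.     0.     0.     1.   ]]
[-14.86224488  15.68539415  39.25648132  88.35115263  -9.51351446
  79.34760112 123.09397871]
[[3.05, -0.82, 3.99]] [np.float64(1.4)]
```

View pics/w1.png

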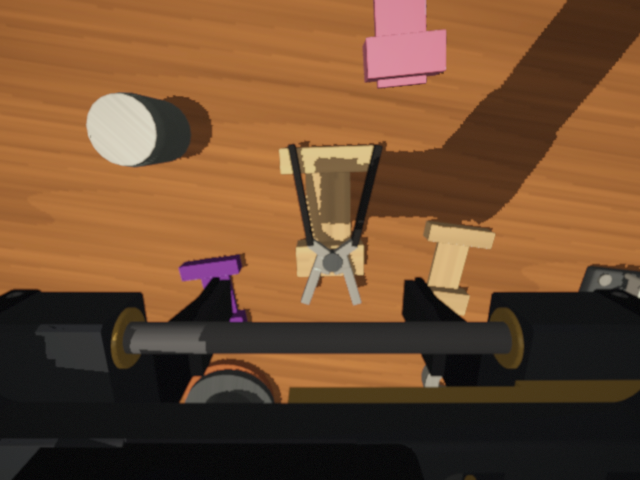

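The wrist view shows the pliers' pivot at (333,262), the handle ends at (294,147) and (377,147), and the jaw tips at (306,303) and (357,303). The clip is at the lower right, behind the finger.

```bash
python3 - <<'E'
from h import *
c=load('wrist')
P=plane(c,[[333,262],[294,147],[377,147],[306,303],[357,303]],[.046,.046,.046,.044,.044]); print(P.round(4))
m=(P[1]+P[2])/2; d=P[0]-m; print('yaw',np.degrees(np.arctan2(d[1],d[0])), 'tipyaw',np.degrees(np.arctan2(*( (P[3]+P[4])/2-P[0])[1::-1])),np.linalg.norm(d),np.linalg.norm(P[1]-P[2]))
# rest rear block corners & front block
q=plane(c,[[280,151],[281,172],[379,164],[298,241],[299,275],[365,274]],.03); print(q.round(4))
E
```

```text
[[ 0.6275 -0.1758  0.046 ]
 [ 0.5143 -0.233   0.046 ]
 [ 0.5023 -0.1521  0.046 ]
 [ 0.6812 -0.198   0.044 ]
 [ 0.6728 -0.141   0.044 ]]
yaw 7.973908635872094 tipyaw 7.316165092056267 0.12037954132812831 0.08179407063413424
[[ 0.5209 -0.2477  0.03  ]
 [ 0.542  -0.2442  0.03  ]
 [ 0.5189 -0.144   0.03  ]
 [ 0.6144 -0.2166  0.03  ]
 [ 0.6545 -0.2102  0.03  ]
 [ 0.6422 -0.1357  0.03  ]]
```

```bash
python3 - <<'E'
from h import *
plan([[.5675,-.1836,.12],[.5675,-.1836,.07]],[97.8,97.8])
E
```

```text
[[0.94, -0.23, 4.0], [0.94, -0.23, 4.0], [0.94, -0.24, 4.0], [0.0, 0.0, 5.0]] [np.float64(0.1), np.float64(0.1), np.float64(0.1), np.float64(-0.0)]
```

Call:
arm_command(translation=[[0.9,-0.2,4],[0.9,-0.2,4],[0.9,-0.2,4],[0,0,5],[0,0,0]], twist=[0,0,0,0,0])

```text
time_s: 2.82
tool_pos: [0.5673, -0.1892, 0.0643]
tool_rot: [-179.8, 0.6, 97.6]
force: [0.2, 0.1, -0.1]
grip_width: 0.0868
```

```bash
python3 - <<'E'
from h import *
print(tool().round(4)[:3,3],telemetry.get_obs()['tool_rot'])
c=look('wrist','w2.png');plan([[.5675,-.1836,.019]],[97.8])
E
```

```text
[ 0.5673 -0.1892  0.0643] [-179.79567667    0.63364243   97.57774767]
[[0.66, -0.13, 4.81]] [np.float64(-0.2)]
```

View pics/w2.png

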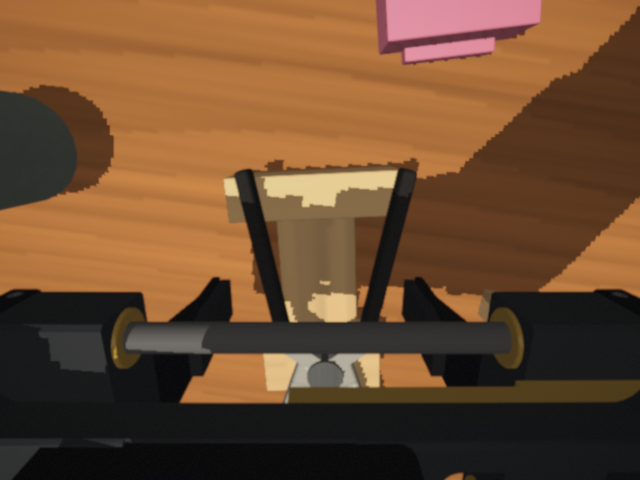

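The close view shows handle ends at (247,180) and (404,178), the pivot at (325,375), and the fingers straddling both handles.

```bash
python3 - <<'E'
from h import *
c=load('wrist')
P=plane(c,[[325,375],[247,180],[404,178]],.046); m=(P[1]+P[2])/2; d=P[0]-m; d/=np.linalg.norm(d)
g=P[0]-.06*d; print(P.round(4),g.round(4),np.degrees(np.arctan2(d[1],d[0])))
g[2]=.019; plan([g],[97.8])
E
```

```text
[[ 0.6264 -0.1769  0.046 ]
 [ 0.5156 -0.2326  0.046 ]
 [ 0.504  -0.1532  0.046 ]] [ 0.567  -0.1851  0.046 ] 7.829164711843563
[[0.53, -0.2, 4.81]] [np.float64(-0.2)]
```

Call:
arm_command(translation=[[0.45,-0.1,2.3],[0,0,2.3],[0,0,0],[0,0,0]], twist=[0,0,0,0])

```text
time_s: 3.38
tool_pos: [0.5763, -0.1885, 0.0312]
tool_rot: [179.0, 1.0, 97.6]
force: [0.6, -0.5, -0.1]
grip_width: 0.087
```

Call:
arm_command(translation=[[0,0,0],[0,0,0],[0,0,0],[0,0,0],[0,0,0]], twist=[0,0,0,0,0], grip=73, force=15)

```text
time_s: 4.0
tool_pos: [0.5779, -0.1889, 0.0342]
tool_rot: [178.8, 1.1, 97.6]
force: [0.0, 0.0, -1.0]
grip_width: 0.0641
```

```bash
python3 - <<'E'
from h import *
o=telemetry.get_obs(); print(o['qpos'].round(1),o['effort'].round(1),o['force'],o['tool_pos'],o['tool_rot'])
E
```

```text
[-13.7  24.3  35.3 103.3 -16.2  55.9 125.5] [ -0.1 -43.1   7.8 -26.1   0.   -0.   -0. ] [ 0.0258216   0.01558257 -0.95915595] [ 0.5779057  -0.18894726  0.03421082] [178.79469939   1.07185621  97.56315471]
```

Call:
arm_command(translation=[[0,0,0],[0,0,0],[0,0,0],[0.5,-1.0,0]], twist=[0,0,0,0], grip=100)

```text
time_s: 4.5
tool_pos: [0.5677, -0.1855, 0.0341]
tool_rot: [178.8, 1.1, 97.6]
force: [-0.3, -0.1, -0.3]
grip_width: 0.0859
```

```bash
python3 - <<'E'
from h import *
o=telemetry.get_obs(); print(o['qpos'].round(1),o['tool_pos'],o['tool_rot'],o['grip_width'])
plan([[.567,-.185,.02]])
c=look('wrist','w3.png')
E
```

```text
[-14.4  23.1  35.5 104.9 -15.5  55.3 125.1] [ 0.56774237 -0.18554958  0.03413545] [178.75495952   1.11687592  97.55596525] 0.08586312325549054
[[0.06, -0.07, 1.41]] [0.0]
```

View pics/w3.png

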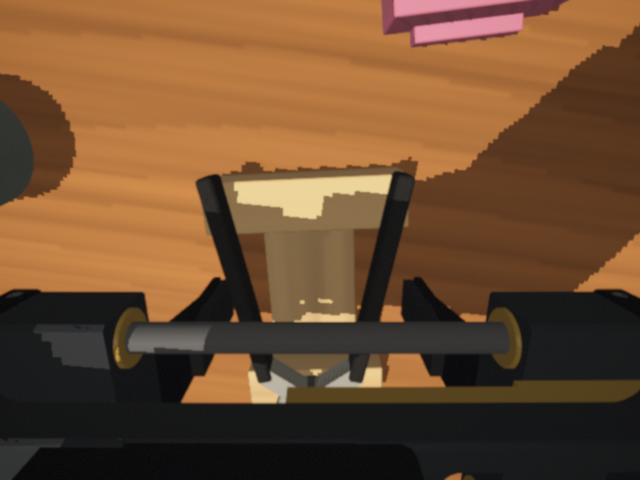

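The pliers are still on the rest, with handle ends near (209,183) and (401,180). I'll check how much they shifted.

```bash
python3 - <<'E'
from h import *
c=load('wrist')
P=plane(c,[[209,183],[401,180]],.046); m=(P[0]+P[1])/2; d=P[1]-P[0]; print(P.round(4),m.round(4), np.degrees(np.arctan2(d[1],d[0]))-90,np.linalg.norm(d))
y=np.radians(7.8);g=m+.06*np.array([np.cos(y),np.sin(y),0]);g[2]=.02;print(g)
plan([g])
E
```

```text
[[ 0.5147 -0.2388  0.046 ]
 [ 0.5026 -0.1585  0.046 ]] [ 0.5087 -0.1986  0.046 ] 8.53868995913848 0.0812092719807208
[ 0.56811406 -0.19049778  0.02      ]
[[-0.58, 0.17, 1.37]] [0.0]
```

Call:
arm_command(translation=[[-0.5,0.1,0.7],[0,0,0.7],[0,0,0]], twist=[0,0,0])

```text
time_s: 4.92
tool_pos: [0.5669, -0.1901, 0.0186]
tool_rot: [178.9, 1.0, 97.5]
force: [0.6, 0.0, 0.7]
grip_width: 0.0871
```

Call:
arm_command(translation=[[0,0,0],[0,0,0],[0,0,0],[0,0,0],[0,0,0]], twist=[0,0,0,0,0], grip=73, force=15)

```text
time_s: 5.55
tool_pos: [0.567, -0.1904, 0.0186]
tool_rot: [178.9, 1.0, 97.5]
force: [-0.8, -0.1, -0.7]
grip_width: 0.0642
```

Call:
arm_command(translation=[[0,0,-1.5],[0,0,-2],[0,0,-2],[0,0,0],[0,0,0]], twist=[0,0,0,0,0])

```text
time_s: 6.18
tool_pos: [0.5662, -0.1892, 0.0787]
tool_rot: [178.8, 1.0, 97.5]
force: [-0.0, 0.7, -1.7]
grip_width: 0.064
```

```bash
python3 - <<'E'
from h import *
o=telemetry.get_obs(); print(o['qpos'].round(1),o['tool_pos'],o['tool_rot'],o['grip_width'],o['force'],o['wrist_torque'])
look('scene'); c=look('wrist')
cv2.imwrite('pics/w4.png',np.hstack([c['img'][140:440,150:520],cv2.resize(load('scene')['img'][180:300,180:340],(400,300),interpolation=2)]))
E
```

```text
[-15.3  19.9  36.9 103.  -13.2  60.  123.9] [ 0.56624943 -0.18918654  0.07867455] [178.78858063   1.00110618  97.52917624] 0.0640160574866517 [-0.00971098  0.67057542 -1.70729254] [ 0.11064267 -0.01485809  0.02641736]
```

View pics/w4.png

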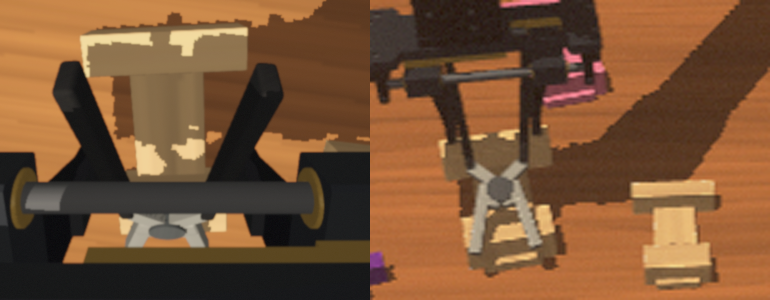

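```bash
python3 - <<'E'
from h import *
plan([[.57,-.185,.18],[.625,.05,.2]],[None,88],step=5)
E
```

```text
[[0.13, 0.15, -3.39], [0.13, 0.15, -3.39], [0.13, 0.15, -3.39], [4.52, 1.71, -0.4], [4.57, 1.55, -0.4], [4.62, 1.4, -0.4], [4.66, 1.25, -0.4], [4.7, 1.09, -0.4]] [0.0, 0.0, 0.0, np.float64(1.9), np.float64(1.9), np.float64(1.9), np.float64(1.9), np.float64(1.9)]
```

Call:
arm_command(translation=[[0,0,-3.4],[0,0,-3.4],[0,0,-3.4],[4,1.7,-0.4],[4.5,1.5,-0.4],[4.5,1.4,-0.4],[4.5,1.2,-0.4],[3.5,1,-0.4],[0,0,0],[0,0,0]], twist=[0,0,0,1.9,1.9,1.9,1.9,1.9,0,0])

```text
time_s: 7.52
tool_pos: [0.6147, 0.0317, 0.1925]
tool_rot: [179.5, 0.9, 87.5]
force: [0.1, -0.1, -1.6]
grip_width: 0.0637
```

```bash
python3 - <<'E'
from h import *
o=telemetry.get_obs(); print(o['qpos'].round(1),o['tool_pos'],o['tool_rot'],o['grip_width'],o['force'])
c=look('wrist'); p=proj(c,[[.64,.177,.06],[.603,.18,.052]]); print(p)
u,v=p[0].astype(int); x0,y0=max(0,min(u-70,500)),max(0,min(v-60,360)); print(x0,y0)
cv2.imwrite('pics/w5.png',cv2.resize(c['img'][y0:y0+120,x0:x0+140],None,fx=5,fy=5,interpolation=2))
E
```

```text
[-33.4  16.3  33.2  92.2  -8.2  73.8  88.4] [0.61474084 0.03166653 0.19246421] [179.54396214   0.93663926  87.45453907] 0.06370070516488834 [ 0.10724599 -0.08103568 -1.61709521]
[[485.80610594 250.25236446]
 [489.21462245 206.94182124]]
415 190
```

View pics/w5.png

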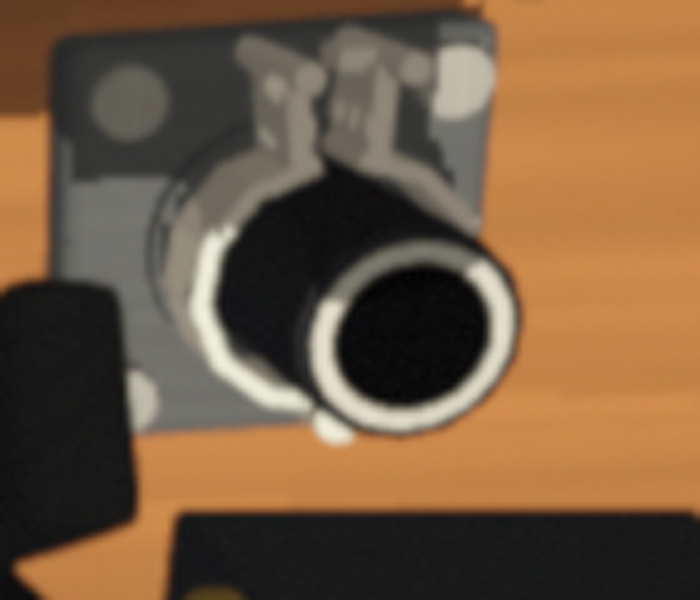

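Close view of the clip: lug tops at crop (312,77) and (417,72), pipe top centre at (412,335).

```bash
python3 - <<'E'
from h import *
c=load('wrist')
L=plane(c,np.array([[312,77],[417,72]])/5+[415,190],.052); P=plane(c,np.array([[412,335]])/5+[415,190],.075)
print(L.round(4),P.round(4))
# world clip frame: x lugs->pipe
m=L.mean(0); print('sep',np.linalg.norm(L[0]-L[1]),'mid',m)
d=P[0,:2]-m[:2]; print(np.linalg.norm(d),np.degrees(np.arctan2(d[1],d[0])))
n=L[1]-L[0]; print('lug line yaw',np.degrees(np.arctan2(n[1],n[0]))-90)
E
```

```text
[[0.6012 0.1696 0.052 ]
 [0.6011 0.1877 0.052 ]] [[0.6411 0.1801 0.075 ]]
sep 0.01807940995997058 mid [0.60113981 0.17868326 0.052     ]
0.0399389161563293 2.0684062898741495
lug line yaw 0.4150469242830894
```

```bash
python3 - <<'E'
from h import *
plan([[.435,.18,.14],[.435,.18,.07]],[90,90],step=4)
E
```

```text
[[2.33, -3.1, 0.87], [2.35, -3.08, 0.87], [2.37, -3.07, 0.87], [2.4, -3.05, 0.87], [2.42, -3.03, 0.87], [2.44, -3.01, 0.87], [0.0, 0.0, 3.5], [0.0, 0.0, 3.5]] [np.float64(-0.4), np.float64(-0.4), np.float64(-0.4), np.float64(-0.4), np.float64(-0.4), np.float64(-0.4), np.float64(-0.0), np.float64(-0.0)]
```

Call:
arm_command(translation=[[2.3,-3.1,0.9],[2.3,-3.1,0.9],[2.4,-3.1,0.9],[2.4,-3,0.9],[2.4,-3,0.9],[1.4,-1.8,0.5],[0,0,0],[0,0,3],[0,0,3],[0,0,0]], twist=[-0.4,-0.4,-0.4,-0.4,-0.4,-0.4,0,0,0,0])

```text
time_s: 8.82
tool_pos: [0.448, 0.1553, 0.0761]
tool_rot: [179.4, 1.0, 88.5]
force: [-0.4, 0.1, -2.1]
grip_width: 0.0639
```

```bash
python3 - <<'E'
from h import *
o=telemetry.get_obs(); print(o['qpos'].round(1),o['tool_pos'],o['tool_rot'],o['grip_width'],o['force'])
t=look('top'); s=look('scene')
cp=cv2.resize(t['img'][195:295,215:295],None,fx=5,fy=5,interpolation=2)
u,v=proj(s,[[.58,.18,.06]])[0].astype(int); print(u-50,v-60)
cv2.imwrite('pics/t5.png',np.hstack([cp,cv2.resize(s['img'][v-60:v+65,u-50:u+50],None,fx=4,fy=4,interpolation=2)]))
plan([[.435,.1795,.021]],[90],step=3)
E
```

```text
[-48.2   4.1  26.  118.3  -0.8  57.9  66.6] [0.44800003 0.15530318 0.07612373] [179.38679526   1.00210186  88.48047374] 0.06386001436776743 [-0.44715175  0.06501237 -2.12576558]
346 178
[[0.75, -0.51, 1.91], [0.76, -0.5, 1.91], [0.76, -0.5, 1.91]] [np.float64(-0.5), np.float64(-0.5), np.float64(-0.5)]
```

View pics/t5.png

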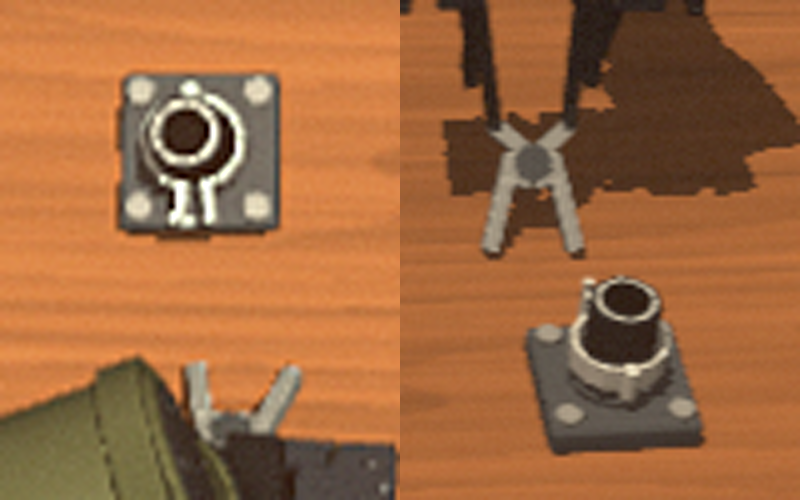

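The jaw tips are at top-crop (196,368) and (292,372), and the clip sits ahead and to the left, untouched. I'll work out the tip positions.

```bash
python3 - <<'E'
from h import *
t=load('top');s=load('scene')
A=plane(t,np.array([[196,366],[292,370]])/5+[215,195],.101);B=plane(s,np.array([[91,250],[174,250]])/4+[346,178],.095)
print(A.round(4),A.mean(0),B.round(4),B.mean(0))
def tri(p,q):
    o1,d1=rays(t,[p]);o2,d2=rays(s,[q]);a=np.c_[d1[0],-d2[0]];k=np.linalg.lstsq(a,o2-o1,rcond=None)[0];return (o1+d1[0]*k[0]).round(4),(o2+d2[0]*k[1]).round(4)
print(tri([254.2,268.2],[389.5,240.5]),tri([273.4,269],[368.8,240.5]))
E
```

```text
[[0.5192 0.1682 0.101 ]
 [0.5185 0.121  0.101 ]] [0.51887923 0.14458764 0.101     ] [[0.623  0.1094 0.095 ]
 [0.6248 0.1534 0.095 ]] [0.62391578 0.13141375 0.095     ]
(array([0.5257, 0.1811, 0.0048]), array([0.5255, 0.1795, 0.0046])) (array([0.5249, 0.13  , 0.0058]), array([0.5248, 0.1295, 0.0058]))
```

The two views put the jaw tips at z≈0.005, so the pliers have swung nose-down by about 49° in the fingers: the pads' rear edge grips behind the balance point. I'll flatten them by lowering them onto the rest and then grip again nearer the balance point.

```bash
python3 - <<'E'
from h import *
plan([[.47,.11,.16],[.5537,-.1866,.14]],[90,97.8],step=4)
E
```

```text
[[-1.53, 0.72, -2.72], [-1.54, 0.71, -2.72], [-1.55, 0.69, -2.72], [-3.71, 1.05, 0.25], [-3.72, 0.98, 0.25], [-3.74, 0.92, 0.25], [-3.76, 0.86, 0.25], [-3.77, 0.79, 0.25], [-3.78, 0.73, 0.25], [-3.79, 0.66, 0.25]] [np.float64(-0.5), np.float64(-0.5), np.float64(-0.5), np.float64(-1.0), np.float64(-1.0), np.float64(-1.0), np.float64(-1.0), np.float64(-1.0), np.float64(-1.0), np.float64(-1.0)]
[[-3.81, 0.6, 0.25]] [np.float64(-1.0)]
```

Call:
arm_command(translation=[[0,0,-2.5],[-1,0,-3],[-3,1,-3],[-4,1.4,0],[-4,1.2,0],[-4,1.2,0],[-4,1,0],[-4,1,0],[-4,0.8,0.3],[-3,0.6,0.3]], twist=[0,0,-1,-1.2,-1.2,-1.2,-1.2,-1.2,-1.2,-1])

```text
time_s: 10.18
tool_pos: [0.5561, -0.1598, 0.1847]
tool_rot: [177.6, 0.8, 98.0]
force: [0.5, 0.8, -2.6]
grip_width: 0.0636
```

```bash
python3 - <<'E'
from h import *
o=telemetry.get_obs(); print(o['tool_pos'],o['tool_rot'],o['grip_width'],o['force'])
plan([[.5537,-.1866,.12]],[97.8],step=3)
E
```

```text
[ 0.55614059 -0.15978514  0.18469126] [177.62306268   0.7537583   97.97895637] 0.06363463665497976 [ 0.53832806  0.78082606 -2.57534481]
[[-0.87, -0.2, 2.16], [-0.87, -0.2, 2.16], [-0.87, -0.2, 2.16]] [np.float64(0.1), np.float64(0.1), np.float64(0.1)]
```

Call:
arm_command(translation=[[-1,-0.2,2],[-1,-0.2,2],[-0.5,0,2],[0,0,0],[0,0,0]], twist=[0,0,0,0,0])

```text
time_s: 10.8
tool_pos: [0.562, -0.1921, 0.1301]
tool_rot: [177.1, 1.0, 97.7]
force: [0.1, 1.2, -2.3]
grip_width: 0.0637
```

```bash
python3 - <<'E'
from h import *
o=telemetry.get_obs(); print(o['tool_pos'],o['tool_rot'],o['grip_width'],o['force'])
s=look('scene'); u,v=proj(s,[[.61,-.18,.06]])[0].astype(int); w=look('wrist'); t=look('top')
print(u-60,v-75)
cv2.imwrite('pics/s6.png',np.hstack([cv2.resize(s['img'][v-75:v+50,u-60:u+60],None,fx=4,fy=4,interpolation=2),cv2.resize(t['img'][190:290,350:414],None,fx=5,fy=5,interpolation=2)]))
plan([[.5537,-.1866,.1]],[97.8],step=3)
E
```

```text
[ 0.56202665 -0.19210181  0.13005357] [177.0933029    0.98489608  97.66105283] 0.06367422361235034 [ 0.12700684  1.23700265 -2.34989421]
173 177
[[0.32, -0.37, 1.5], [0.32, -0.37, 1.5]] [np.float64(-0.1), np.float64(-0.1)]
```

View pics/s6.png

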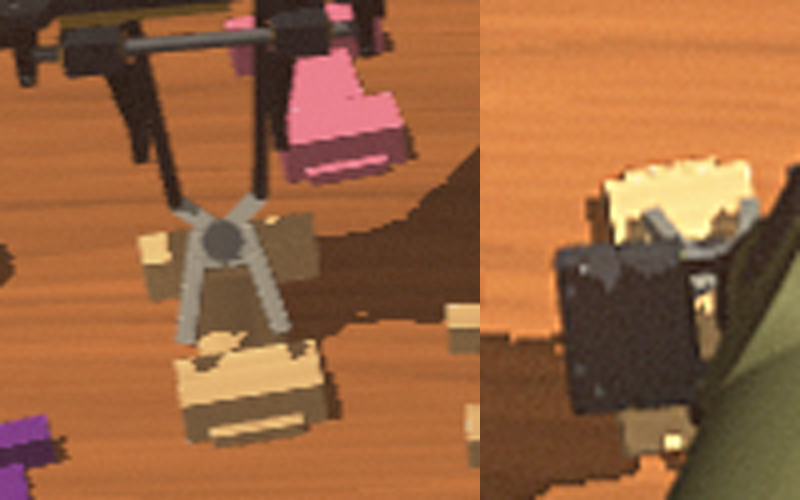

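```bash
python3 - <<'E'
from h import *
t=load('top');s=load('scene')
def tri(p,q):
    o1,d1=rays(t,[p]);o2,d2=rays(s,[q]);a=np.c_[d1[0],-d2[0]];k=np.linalg.lstsq(a,o2-o1,rcond=None)[0];return (o1+d1[0]*k[0]).round(4),(o2+d2[0]*k[1]).round(4)
print(tri([385,233],[243.8,259]),tri([403.6,231.4],[219.3,262.5]))
E
```

```text
(array([ 0.6224, -0.1584,  0.0505]), array([ 0.6224, -0.1573,  0.0504])) (array([ 0.6283, -0.207 ,  0.0475]), array([ 0.6284, -0.2093,  0.0479]))
```

Call:
arm_command(translation=[[0.2,-0.4,1],[0.2,-0.4,1],[0,0,1],[0,0,1],[0,0,0]], twist=[0,0,0,0,0])

```text
time_s: 11.58
tool_pos: [0.5552, -0.1882, 0.0869]
tool_rot: [177.1, 0.9, 97.8]
force: [-0.7, -0.7, -0.8]
grip_width: 0.0638
```

Call:
arm_command(translation=[[0,0,1],[0,0,1],[0,0,1],[0,0,0]], twist=[0,0,0,0])

```text
time_s: 12.08
tool_pos: [0.5574, -0.1885, 0.0548]
tool_rot: [177.1, 1.0, 97.8]
force: [0.3, 0.3, -1.7]
grip_width: 0.0638
```

Call:
arm_command(translation=[[0.2,0.4,0.8],[0.2,0.4,0.8],[0,0.2,0.8],[0,0,0.7],[0,0,0]], twist=[0,0,0,0,0])

```text
time_s: 12.7
tool_pos: [0.5696, -0.1831, 0.0223]
tool_rot: [177.0, 1.0, 97.8]
force: [-1.4, 0.7, -0.6]
grip_width: 0.0634
```

```bash
python3 - <<'E'
from h import *
o=telemetry.get_obs(); print(o['tool_pos'],o['tool_rot'],o['grip_width'],o['force'],o['wrist_torque'])
w=look('wrist'); cv2.imwrite('pics/w7.png',np.hstack([w['img'][100:440,120:520], cv2.resize(look('scene')['img'][200:285,180:280],(400,340),interpolation=2)]))
plan([[.5685,-.1845,.02]],[97.8],step=3)
E
```

```text
[ 0.56955415 -0.183067    0.02228571] [177.0411512    0.96942961  97.79656767] 0.0634479764040512 [-1.3623724   0.73432956 -0.58186422] [0.12498317 0.17180809 0.03578152]
[[-0.12, -0.15, 0.29]] [np.float64(-0.0)]
```

View pics/w7.png

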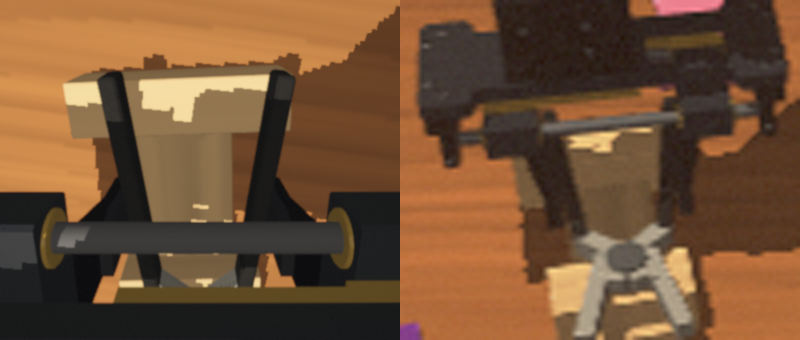

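The pliers are nearly flat on both blocks again, with handle ends at about (232,175) and (404,173) in the full image. I'll release, measure and grip again further forward.

Call:
arm_command(translation=[[0,0,0],[0,0,0],[0,0,0],[0,0,0]], twist=[0,0,0,0], grip=100)

```text
time_s: 13.3
tool_pos: [0.571, -0.1837, 0.0245]
tool_rot: [176.8, 1.0, 97.8]
force: [0.5, 0.1, 0.7]
grip_width: 0.0861
```

```bash
python3 - <<'E'
from h import *
o=telemetry.get_obs(); print(o['tool_pos'],o['tool_rot'],o['grip_width'],o['force'])
w=look('wrist'); g=w['img'].max(2)
for r in (170,175,180,185,190,200,210,220,240,260,280):
    m=g[r]<70; e=np.flatnonzero(np.diff(m.astype(int)))
    print(r,[(int(a),int(b)) for a,b in zip(e[:-1],e[1:]) if m[a+1] and 8<b-a<60])
t=look('top')['img']; s=look('scene')
E
```

```text
[ 0.57103831 -0.18368436  0.02446758] [176.82266606   1.02110464  97.77600123] 0.08609377277493604 [0.52948444 0.13283777 0.71125689]
170 [(210, 223), (411, 429)]
175 [(199, 225), (410, 436)]
180 [(199, 226), (409, 436)]
185 [(201, 228), (407, 435)]
190 [(202, 229), (405, 433)]
200 [(205, 232), (402, 430)]
210 [(208, 235), (400, 427)]
220 [(210, 238), (397, 424)]
240 [(216, 244), (391, 418)]
260 [(222, 250), (385, 412)]
280 [(211, 255), (380, 423)]
```

```bash
python3 - <<'E'
from h import *
c=load('wrist')
E=plane(c,[[317.5,170]],.046)[0]; F=plane(c,[[317.2,260]],.046)[0]; d=(F-E)/np.linalg.norm(F-E)
ends=plane(c,[[212,170],[424,170]],.046); print('sep',np.linalg.norm(ends[0]-ends[1]))
# outer faces width at distances: use rows 180 & 260
for r,a,b in((180,199,436),(260,222,412)):
    q=plane(c,[[a,r],[b,r]],.046); print(r,np.linalg.norm(q[0]-q[1]),q.mean(0))
print('end mid',E,'yaw',np.degrees(np.arctan2(d[1],d[0])))
# where outer width is 68 => 60 behind pivot
T=tool(); print('end in tool',(np.linalg.inv(T)@np.r_[E,1])[:3])
# pivot via scene/top: dark grey disc; report candidate: end + 130 d
piv=E+.127*d; print('pivot est',piv); g=piv-.049*d; g[2]=.02; print(g); plan([g],[97.8])
E
```

```text
sep 0.08149142116001988
180 0.09199410041335526 [ 0.50822777 -0.19206673  0.046     ]
260 0.07988686010497954 [ 0.54159527 -0.1876695   0.046     ]
end mid [ 0.50440064 -0.19230957  0.046     ] yaw 7.557486073702686
end in tool [ 3.84288035e-06 -6.57416182e-02 -2.53840493e-02]
pivot est [ 0.63029744 -0.17560642  0.046     ]
[ 0.58172308 -0.18205094  0.02      ]
[[0.01, 1.1, 0.43]] [np.float64(-0.0)]
```

Call:
arm_command(translation=[[0,0.7,0.2],[0,0.7,0.3],[0,0,0]], twist=[0,0,0])

```text
time_s: 13.82
tool_pos: [0.5865, -0.1814, 0.0198]
tool_rot: [176.8, 1.0, 97.8]
force: [0.5, 0.6, 0.5]
grip_width: 0.087
```

Call:
arm_command(translation=[[0,0,0],[0,0,0],[0,0,0],[0,0,0],[0,0,0]], twist=[0,0,0,0,0], grip=68, force=15)

```text
time_s: 14.45
tool_pos: [0.5858, -0.182, 0.0195]
tool_rot: [176.9, 1.0, 97.8]
force: [0.1, -0.4, 0.1]
grip_width: 0.0601
```

```bash
cat >> h.py <<'E'
def chk():
    o=telemetry.get_obs(); print(o['time_s'],o['tool_pos'].round(4),o['tool_rot'].round(1),round(o['grip_width'],4),o['force'].round(1),o['wrist_torque'].round(2))
    w=look('wrist'); g=w['img'].max(2)
    for r in range(100,270,15):
        m=g[r]<70; e=np.flatnonzero(np.diff(m.astype(int)))
        print(r,[(int(a),int(b)) for a,b in zip(e[:-1],e[1:]) if m[a+1] and 8<b-a<60 and 150<a<480])
E
python3 -c "
from h import *
chk()"
```

```text
14.45 [ 0.5858 -0.182   0.0195] [176.9   1.   97.8] 0.0601 [ 0.1 -0.4  0.1] [-0.06  0.05  0.08]
100 []
115 []
130 [(396, 414)]
145 [(213, 240), (392, 418)]
160 [(216, 242), (390, 414)]
175 [(219, 245), (387, 412)]
190 [(223, 248), (384, 409)]
205 [(225, 252), (380, 407)]
220 [(228, 255), (378, 404)]
235 [(231, 257), (375, 401)]
250 [(235, 260), (372, 398)]
265 [(238, 263), (370, 394)]
```

Call:
arm_command(translation=[[0,0,-0.5],[0,0,-1],[0,0,-1.5],[0,0,-2],[0,0,-2],[0,0,-1],[0,0,0]], twist=[0,0,0,0,0,0,0])

```text
time_s: 15.38
tool_pos: [0.5814, -0.1808, 0.1064]
tool_rot: [176.7, 1.0, 97.8]
force: [-0.1, -1.0, -2.5]
grip_width: 0.0594
```

```bash
python3 -c "
from h import *
chk()"
```

```text
15.375 [ 0.5814 -0.1808  0.1064] [176.7   1.   97.8] 0.0594 [-0.1 -1.  -2.5] [ 0.07  0.11 -0.03]
100 []
115 []
130 [(395, 405)]
145 [(214, 240), (390, 417)]
160 [(217, 243), (387, 414)]
175 [(221, 246), (384, 411)]
190 [(224, 249), (382, 408)]
205 [(227, 252), (379, 405)]
220 [(231, 255), (377, 403)]
235 [(233, 258), (374, 400)]
250 [(237, 261), (372, 396)]
265 [(240, 263), (369, 393)]
```

```bash
python3 - <<'E'
from h import *
plan([[.57,-.15,.13],[.445,.1795,.13]],[97.5,90],step=3)
E
```

```text
[[1.6, -0.34, -1.21], [1.6, -0.35, -1.21], [2.86, -0.67, -0.0], [2.85, -0.71, -0.0], [2.84, -0.74, -0.0], [2.83, -0.77, -0.0], [2.83, -0.8, -0.0], [2.82, -0.83, -0.0], [2.81, -0.86, -0.0], [2.8, -0.89, -0.0]] [np.float64(0.1), np.float64(0.1), np.float64(0.6), np.float64(0.6), np.float64(0.6), np.float64(0.6), np.float64(0.6), np.float64(0.6), np.float64(0.6), np.float64(0.6)]
[[2.79, -0.92, -0.0], [2.78, -0.95, -0.0], [2.77, -0.98, -0.0], [2.76, -1.01, -0.0]] [np.float64(0.6), np.float64(0.6), np.float64(0.6), np.float64(0.6)]
```

Call:
arm_command(translation=[[1.5,-0.3,-1],[2.2,-0.5,-1],[2.8,-0.7,0],[2.8,-0.7,0],[2.8,-0.7,0],[2.8,-0.8,0],[2.8,-0.8,0],[2.8,-0.8,0],[2.8,-0.9,0],[2.8,-0.9,0]], twist=[0.3,0.6,0.6,0.6,0.6,0.6,0.6,0.6,0.6,0.6])

```text
time_s: 16.68
tool_pos: [0.4783, 0.0778, 0.1107]
tool_rot: [177.5, 0.9, 91.5]
force: [0.2, 0.5, -1.8]
grip_width: 0.0593
```

```bash
python3 - <<'E'
from h import *
chk();plan([[.445,.1795,.1]],[90.2],step=2.8)
E
```

```text
16.675 [0.4783 0.0778 0.1107] [177.5   0.9  91.5] 0.0593 [ 0.2  0.5 -1.8] [0.03 0.05 0.06]
100 []
115 []
130 [(395, 404)]
145 [(214, 241), (390, 417)]
160 [(217, 243), (387, 414)]
175 [(221, 246), (384, 411)]
190 [(224, 249), (382, 408)]
205 [(227, 252), (379, 405)]
220 [(230, 255), (376, 402)]
235 [(233, 258), (374, 399)]
250 [(236, 260), (373, 395)]
265 [(240, 263), (369, 392)]
[[2.45, -0.71, 0.25], [2.44, -0.73, 0.25], [2.44, -0.74, 0.25], [2.43, -0.76, 0.25]] [np.float64(0.4), np.float64(0.4), np.float64(0.4), np.float64(0.4)]
```

Call:
arm_command(translation=[[2.5,-0.7,0],[2.5,-0.7,0],[2.4,-0.8,0],[2,-0.8,0],[0,0,0],[0,0,2],[0,0,1.5],[0,0,0],[0,0,0]], twist=[0.4,0.4,0.4,0.2,0,0,0,0,0])

```text
time_s: 17.85
tool_pos: [0.4431, 0.1739, 0.0677]
tool_rot: [177.9, 1.0, 90.3]
force: [0.3, -0.3, -2.0]
grip_width: 0.0593
```

```bash
python3 - <<'E'
from h import *
chk();plan([[.445,.1795,.0205]],[90.2],step=2.5)
t=look('top');s=look('scene')
E
```

```text
17.85 [0.4431 0.1739 0.0677] [177.9   1.   90.3] 0.0593 [ 0.3 -0.3 -2. ] [ 0.03  0.05 -0.  ]
100 []
115 []
130 [(395, 411)]
145 [(214, 240), (390, 416)]
160 [(218, 243), (387, 414)]
175 [(221, 247), (384, 411)]
190 [(224, 250), (382, 408)]
205 [(227, 253), (379, 405)]
220 [(230, 255), (377, 402)]
235 [(233, 258), (374, 399)]
250 [(237, 261), (372, 396)]
265 [(240, 264), (369, 393)]
[[0.28, 0.1, 2.36], [0.28, 0.1, 2.36]] [np.float64(0.0), np.float64(0.0)]
```

Call:
arm_command(translation=[[0.3,0.1,1.5],[0.2,0.1,1.5],[0,0,1.2],[0,0,0],[0,0,0]], twist=[0,0,0,0,0])

```text
time_s: 18.62
tool_pos: [0.4468, 0.1792, 0.0227]
tool_rot: [177.9, 1.0, 90.3]
force: [-0.4, -0.8, -1.7]
grip_width: 0.0591
```

```bash
python3 - <<'E'
from h import *
o=telemetry.get_obs(); print(o['tool_pos'],o['tool_rot'],o['force'],o['grip_width'])
T=tool(); print((np.linalg.inv(T)@np.r_[.509,.1795,.022,1])[:3]*100)
t=look('top'); s=look('scene')
u,v=proj(s,[[.58,.18,.05]])[0].astype(int);a,b=proj(t,[[.58,.18,.05]])[0].astype(int); print(u-45,v-45,a-40,b-40)
cv2.imwrite('pics/p8.png',np.hstack([cv2.resize(s['img'][v-45:v+45,u-45:u+35],(400,450),interpolation=2),cv2.resize(t['img'][b-40:b+50,a-40:a+40],(400,450),interpolation=2)]))
E
```

```text
[0.44676416 0.17919702 0.02274843] [177.88408127   1.00284693  90.32797173] [-0.38097881 -0.76757019 -1.72030559] 0.05907450158272856
[-4.01636654e-03  6.21664601e+00  3.04659753e-01]
350 196 213 205
```

View pics/p8.png

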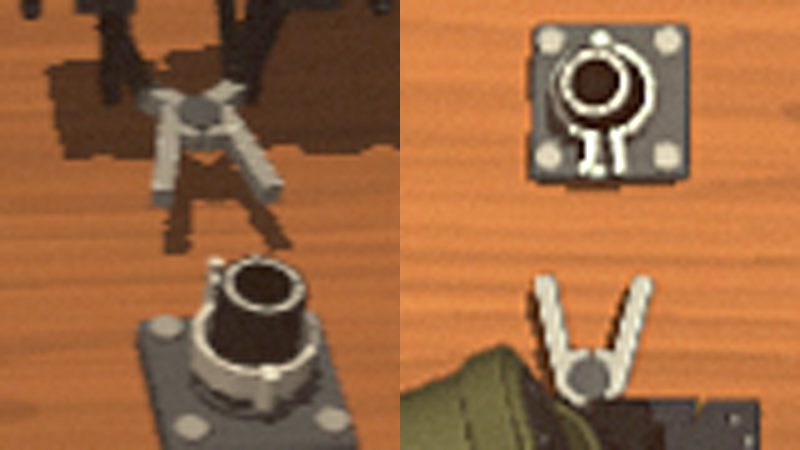

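The jaws are open and level, with tips in the top crop at (545,282) and (642,284) and the pivot at (587,378). The open clip is straight ahead of them.

```bash
python3 - <<'E'
from h import *
t=load('top');s=load('scene')
def tri(p,q):
    o1,d1=rays(t,[p]);o2,d2=rays(s,[q]);a=np.c_[d1[0],-d2[0]];k=np.linalg.lstsq(a,o2-o1,rcond=None)[0];return (o1+d1[0]*k[0]).round(4),(o2+d2[0]*k[1]).round(4)
print(tri([242,261.4],[404,234]),tri([261.4,261.8],[382.4,235]),tri([250.4,280.6],[390,218]))
P=plane(t,[[242,261.4],[261.4,261.8],[250.4,280.6]],.046);print(P.round(4))
print('lugs same view',plane(t,[[213+38.4,205+34],[213+43.4,205+34]],.052))
E
```

```text
(array([0.5403, 0.2091, 0.0374]), array([0.5401, 0.2077, 0.0371])) (array([0.5406, 0.1589, 0.0363]), array([0.5404, 0.1569, 0.0361])) (array([0.4909, 0.1839, 0.0459]), array([0.4906, 0.1817, 0.0455]))
[[0.5396 0.2077 0.046 ]
 [0.5399 0.1578 0.046 ]
 [0.4909 0.1839 0.046 ]]
lugs same view [[0.59746831 0.18520364 0.052     ]
 [0.59780906 0.17233358 0.052     ]]
```

Call:
arm_command(translation=[[-0.3,0.8,0],[0,1.4,0.05],[0,1.4,0.05],[0,1.2,0.05],[0,0,0]], twist=[0,0,0,0,0])

```text
time_s: 19.35
tool_pos: [0.5006, 0.1768, 0.0248]
tool_rot: [177.7, 0.9, 90.3]
force: [-0.4, 0.1, -1.7]
grip_width: 0.0596
```

```bash
python3 - <<'E'
from h import *
o=telemetry.get_obs(); print(o['tool_pos'],o['tool_rot'],o['force'],o['grip_width'])
T=tool(); print((np.linalg.inv(T)@np.r_[.511,.1760,.0225,1])[:3]*100)
E
```

```text
[0.50059609 0.17678635 0.02479684] [177.65265906   0.89303892  90.30457774] [-0.42505382  0.11989771 -1.72725532] 0.059558960113131415
[-0.08057481  1.02962624  0.27336799]
```

Call:
arm_command(translation=[[0,1,0.2],[0,0,0],[0,0,0]], twist=[0,0,0])

```text
time_s: 19.73
tool_pos: [0.5105, 0.1767, 0.0225]
tool_rot: [177.8, 0.9, 90.3]
force: [-0.9, -0.4, -2.1]
grip_width: 0.0596
```

```bash
python3 - <<'E'
from h import *
chk()
t=look('top'); s=look('scene')
# lugs/clip bright: compare scene region brightness blobs
im=s['img']; u,v=proj(s,[[.60,.18,.045]])[0].astype(int); print(u,v)
E
```

```text
19.725 [0.5105 0.1767 0.0225] [177.8   0.9  90.3] 0.0596 [-0.9 -0.4 -2.1] [ 0.04 -0.    0.05]
100 []
115 []
130 [(395, 411)]
145 [(214, 240), (391, 416)]
160 [(218, 243), (388, 413)]
175 [(221, 246), (384, 411)]
190 [(223, 250), (382, 408)]
205 [(226, 253), (379, 405)]
220 [(229, 256), (377, 402)]
235 [(232, 258), (374, 399)]
250 [(236, 261), (371, 396)]
265 [(239, 264), (369, 393)]
397 249
```

Call:
arm_command(translation=[[0,0,0],[0,0,0],[0,0,0],[0,0,0],[0,0,0],[0,0,0]], twist=[0,0,0,0,0,0], grip=20, force=13)

```text
time_s: 20.62
tool_pos: [0.5102, 0.1771, 0.0229]
tool_rot: [177.7, 0.9, 90.3]
force: [-0.4, 0.1, -1.4]
grip_width: 0.0466
```

Call:
arm_command(translation=[[0,0,0],[0,0,0],[0,0,0],[0,0,0]], twist=[0,0,0,0], force=16)

```text
time_s: 21.12
tool_pos: [0.5099, 0.177, 0.0228]
tool_rot: [177.8, 0.9, 90.3]
force: [0.3, -0.7, -1.9]
grip_width: 0.0444
```

Call:
arm_command(translation=[[0,0,0],[0,0,0],[0,0,0],[0,0,0]], twist=[0,0,0,0], force=19)

```text
time_s: 21.62
tool_pos: [0.5093, 0.1769, 0.0225]
tool_rot: [177.8, 0.9, 90.3]
force: [-1.2, -0.3, -1.3]
grip_width: 0.0427
```

Call:
arm_command(translation=[[0,0,0],[0,0,0],[0,0,0],[0,0,0]], twist=[0,0,0,0], force=22)

```text
time_s: 22.12
tool_pos: [0.5087, 0.1768, 0.0223]
tool_rot: [177.9, 0.9, 90.3]
force: [-1.6, -0.1, -1.7]
grip_width: 0.041
```

Call:
arm_command(translation=[[0,0,0],[0,0,0],[0,0,0],[0,0,0]], twist=[0,0,0,0], force=24)

```text
time_s: 22.62
tool_pos: [0.5083, 0.1768, 0.0221]
tool_rot: [177.9, 0.9, 90.3]
force: [-2.5, -0.1, -1.9]
grip_width: 0.04
```

Call:
arm_command(translation=[[0,0,0],[0,0,0],[0,0,0],[0,0,0]], twist=[0,0,0,0], force=26)

```text
time_s: 23.12
tool_pos: [0.5079, 0.1767, 0.022]
tool_rot: [178.0, 0.9, 90.3]
force: [-2.6, 0.2, -1.4]
grip_width: 0.0388
```

Call:
arm_command(translation=[[0,0,0],[0,0,0],[0,0,0],[0,0,0]], twist=[0,0,0,0], force=28)

```text
time_s: 23.62
tool_pos: [0.5072, 0.1766, 0.0217]
tool_rot: [178.1, 1.0, 90.3]
force: [-3.6, -1.2, -1.8]
grip_width: 0.0367
```

Call:
arm_command(translation=[[0,0,0],[0,0,0],[0,0,0],[0,0,0]], twist=[0,0,0,0], force=30)

```text
time_s: 24.12
tool_pos: [0.5077, 0.1765, 0.0217]
tool_rot: [178.0, 1.0, 90.4]
force: [-2.7, -0.2, -1.7]
grip_width: 0.0317
```

Call:
arm_command(translation=[[0,0,0],[0,0,0],[0,0,0]], twist=[0,0,0])

```text
time_s: 24.5
tool_pos: [0.5077, 0.1765, 0.0217]
tool_rot: [178.0, 1.0, 90.4]
force: [-3.2, -0.6, -1.8]
grip_width: 0.032
```

```bash
python3 - <<'E'
from h import *
chk()
t=look('top'); cv2.imwrite('pics/snap.png',t['img'])
E
```

```text
24.5 [0.5077 0.1765 0.0217] [178.    1.   90.4] 0.032 [-3.2 -0.6 -1.8] [-0.01  0.52  0.01]
100 []
115 []
130 []
145 []
160 []
175 [(316, 326)]
190 [(298, 312), (314, 329)]
205 [(296, 332)]
220 [(294, 334)]
235 [(292, 311), (316, 336)]
250 [(290, 309), (319, 339)]
265 [(288, 307), (322, 342)]
```

```bash
python3 - <<'E'
from h import *
c=load('wrist'); z=.0217+.0265
def ang(px):
    P=plane(c,px,z); a=P[1]-P[0];b=P[3]-P[2]; f=lambda v:np.arctan2(v[1],v[0]); return f(a)-f(b)
now=ang([[300.5,235],[297.5,265],[326,235],[332,265]]); held=ang([[227,145],[251.5,265],[403,145],[381,265]])
print('now',now,'held(q~.12)',held,'dq',abs(now-held))
E
```

```text
now -0.3062827662551407 held(q~.12) 0.24087113759296264 dq 0.5471539038481034
```

The handles are at q≈0.69, which puts the jaw gap at about 13 mm and matches a shut clip. Now I'll open gently.

Call:
arm_command(translation=[[0,0,0],[0,0,0],[0,0,0]], twist=[0,0,0], grip=48, force=20)

```text
time_s: 24.98
tool_pos: [0.5104, 0.1771, 0.0228]
tool_rot: [177.7, 0.9, 90.4]
force: [-0.4, 0.6, -2.6]
grip_width: 0.0416
```

Call:
arm_command(translation=[[0,0,0],[0,0,0],[0,0,0]], twist=[0,0,0], grip=68, force=15)

```text
time_s: 25.35
tool_pos: [0.511, 0.1771, 0.0231]
tool_rot: [177.6, 0.9, 90.4]
force: [0.6, -0.4, -1.0]
grip_width: 0.0577
```

```bash
python3 - <<'E'
from h import *
chk()
E
```

```text
25.35 [0.511  0.1771 0.0231] [177.6   0.9  90.4] 0.0577 [ 0.6 -0.4 -1. ] [0.07 0.09 0.  ]
100 []
115 []
130 [(390, 407)]
145 [(219, 245), (386, 412)]
160 [(222, 247), (384, 409)]
175 [(225, 250), (381, 407)]
190 [(227, 253), (378, 404)]
205 [(230, 256), (376, 401)]
220 [(233, 258), (374, 399)]
235 [(235, 261), (371, 396)]
250 [(238, 264), (369, 393)]
265 [(241, 266), (367, 391)]
```

Call:
arm_command(translation=[[0,-0.8,0],[0,-1.4,0],[0,-1.6,0],[0,-1.6,0],[0,-1.2,0],[0,0,-1],[0,0,-2],[0,0,-3],[0,0,-2],[0,0,0]], twist=[0,0,0,0,0,0,0,0,0,0])

```text
time_s: 26.65
tool_pos: [0.4375, 0.1782, 0.1054]
tool_rot: [177.5, 0.7, 90.4]
force: [0.7, 0.4, -2.8]
grip_width: 0.0592
```

```bash
python3 - <<'E'
from h import *
chk()
t=look('top')['img']; s=look('scene')['img']
t0=cv2.imread('pics/top1.png'); s0=cv2.imread('pics/scene1.png')
for a in(t0,t): print(a[228:246,243:265].min(2))
plan([[.615,.035,.195]],[88],step=3)
E
```

```text
26.65 [0.4375 0.1782 0.1054] [177.5   0.7  90.4] 0.0592 [ 0.7  0.4 -2.8] [0.05 0.05 0.  ]
100 []
115 []
130 [(395, 411)]
145 [(214, 240), (389, 417)]
160 [(217, 243), (387, 414)]
175 [(221, 246), (384, 411)]
190 [(224, 249), (382, 408)]
205 [(227, 252), (379, 405)]
220 [(230, 254), (377, 402)]
235 [(233, 257), (374, 399)]
250 [(237, 260), (372, 395)]
265 [(240, 263), (369, 392)]
[[ 38  67 100  78  37  15  16  45  61  61  36  20  13   4   8   5  83 217
  193 104  76  92]
 [ 40  38  63  97  72  37  14  12  12  14   7  11  14   4   0  78 214 229
  134  78  84  96]
 [ 42  40  36  89 218 148  69  38   9   6   8   1  88  91 206 184 222 147
   82  78  90  95]
 [ 45  37  46  58 175 140 171 214 225 139  30  44 211 247 208 141 121  89
   57  82  96  96]
 [ 83  80  61  36  32  58 126 252 255 154  73  71 201 255 153  39  52  68
   74  89  95  97]
 [131 104  55  36  38  33  15 240 239 136  65  53 147 251 152  46  72  89
   99  96  94 114]
 [168 126  82  78  82  47  16 239 253 161  68  19 142 254 175  87  91  97
   94  95  99 154]
 [180 162 107  94 102  56  11 240 237 142  86  41 113 249 192 101  
[... 2283 characters left out ...]
0  32  28  31  38  38  29  52  63  61  62  62  61
   64  59  58  60]
 [ 76  70  79  72  76  42  51  55  58  57  57  54  68  72  75  69  72  68
   68  75  71  69]
 [ 70  67  60  70  70  59  61  71  71  74  68  70  68  66  67  61  64  72
   68  66  62  66]
 [ 73  65  66  69  69  70  72  70  67  72  70  72  69  68  65  69  70  62
   65  71  70  73]]
[[-1.59, 1.98, -1.03], [-1.58, 1.99, -1.03], [-1.57, 2.0, -1.03], [-1.56, 2.01, -1.03], [-1.55, 2.01, -1.03], [-1.55, 2.02, -1.03], [-1.54, 2.03, -1.03], [-1.53, 2.03, -1.03], [-1.52, 2.04, -1.03]] [np.float64(0.3), np.float64(0.3), np.float64(0.3), np.float64(0.3), np.float64(0.3), np.float64(0.3), np.float64(0.3), np.float64(0.3), np.float64(0.3)]
```

The top view shows the lugs now about 3 px apart instead of 7 (18 → 8 mm): the clip is shut and stays shut with the jaws off. Now I'll take the pliers back.

```bash
python3 - <<'E'
from h import *
plan([[.45,.14,.12],[.57,-.15,.12],[.584,-.182,.12]],[91,97,97.8],step=2.9)
E
```

```text
[[-1.86, 0.71, -0.86], [-1.86, 0.7, -0.86], [-2.66, 1.04, -0.0], [-2.66, 1.02, -0.0], [-2.67, 0.99, -0.0], [-2.68, 0.97, -0.0], [-2.69, 0.94, -0.0], [-2.7, 0.92, -0.0], [-2.71, 0.89, -0.0], [-2.72, 0.87, -0.0]] [np.float64(-0.3), np.float64(-0.3), np.float64(-0.5), np.float64(-0.5), np.float64(-0.5), np.float64(-0.5), np.float64(-0.5), np.float64(-0.5), np.float64(-0.5), np.float64(-0.5)]
[[-2.73, 0.84, -0.0], [-2.73, 0.81, -0.0], [-2.74, 0.79, -0.0], [-1.67, 0.5, -0.0], [-1.68, 0.49, -0.0]] [np.float64(-0.5), np.float64(-0.5), np.float64(-0.5), np.float64(-0.4), np.float64(-0.4)]
```

Call:
arm_command(translation=[[-1.5,0.7,-0.8],[-2.2,0.7,-0.8],[-2.7,1,0],[-2.7,1,0],[-2.7,1,0],[-2.7,1,0],[-2.7,0.9,0],[-2.7,0.9,0],[-2.7,0.9,0],[-2.7,0.9,0]], twist=[-0.3,-0.3,-0.5,-0.5,-0.5,-0.5,-0.5,-0.5,-0.5,-0.5])

```text
time_s: 28.05
tool_pos: [0.5365, -0.0916, 0.1261]
tool_rot: [178.2, 1.6, 95.0]
force: [0.6, -0.1, -1.6]
grip_width: 0.0593
```

```bash
python3 - <<'E'
from h import *
chk()
plan([[.584,-.182,.11]],[97.8],step=2.7)
E
```

```text
28.05 [ 0.5365 -0.0916  0.1261] [178.2   1.6  95. ] 0.0593 [ 0.6 -0.1 -1.6] [ 0.13  0.01 -0.05]
100 []
115 []
130 [(395, 405)]
145 [(214, 241), (390, 417)]
160 [(217, 244), (387, 414)]
175 [(221, 246), (384, 411)]
190 [(224, 250), (382, 408)]
205 [(227, 253), (379, 405)]
220 [(230, 255), (377, 402)]
235 [(232, 258), (374, 399)]
250 [(235, 260), (373, 395)]
265 [(239, 263), (369, 392)]
[[-2.22, 0.98, 0.42], [-2.23, 0.95, 0.42], [-2.25, 0.92, 0.42], [-2.26, 0.89, 0.42]] [np.float64(-0.8), np.float64(-0.8), np.float64(-0.8), np.float64(-0.8)]
```

Call:
arm_command(translation=[[-2.2,0.9,0],[-2.2,0.9,0],[-2.2,0.9,0],[-1.7,0.8,0],[0,0,0],[0,0,2],[0,0,2],[0,0,0]], twist=[-0.8,-0.8,-0.7,-0.4,0,0,0,0])

```text
time_s: 29.1
tool_pos: [0.5778, -0.1854, 0.0851]
tool_rot: [178.8, 2.1, 97.4]
force: [0.2, -1.4, -3.3]
grip_width: 0.0595
```

```bash
python3 - <<'E'
from h import *
o=telemetry.get_obs(); print(o['tool_pos'],o['tool_rot'],o['force'],o['grip_width'])
plan([[.584,-.182,.022]],[97.8],step=2)
E
```

```text
[ 0.57780578 -0.18535441  0.08508773] [178.80603919   2.07868935  97.35457057] [ 0.22929498 -1.37631146 -3.33908461] 0.059465755261930035
[[0.06, 0.16, 1.58], [0.06, 0.16, 1.58], [0.06, 0.16, 1.58], [0.06, 0.16, 1.58]] [np.float64(-0.1), np.float64(-0.1), np.float64(-0.1), np.float64(-0.1)]
```

Call:
arm_command(translation=[[0.1,0.2,1.5],[0.1,0.2,1.5],[0,0.1,1.4],[0,0,0.9],[0,0,0]], twist=[0,0,-0.3,0,0])

```text
time_s: 29.72
tool_pos: [0.5843, -0.1831, 0.0279]
tool_rot: [178.9, 2.1, 97.8]
force: [0.1, -0.1, -2.6]
grip_width: 0.0595
```

```bash
python3 - <<'E'
from h import *
chk()
plan([[.584,-.182,.021]],[97.8],step=2)
E
```

```text
29.725 [ 0.5843 -0.1831  0.0279] [178.9   2.1  97.8] 0.0595 [ 0.1 -0.1 -2.6] [0.05 0.09 0.01]
100 []
115 []
130 [(395, 412)]
145 [(214, 241), (391, 417)]
160 [(218, 243), (388, 414)]
175 [(221, 246), (386, 411)]
190 [(224, 250), (383, 408)]
205 [(226, 253), (379, 406)]
220 [(229, 256), (377, 402)]
235 [(232, 259), (374, 400)]
250 [(236, 262), (371, 397)]
265 [(239, 264), (369, 394)]
[[0.13, -0.04, 0.74]] [np.float64(-0.0)]
```

Call:
arm_command(translation=[[0,0,0.5],[0,0,0.3],[0,0,0]], twist=[0,0,0])

```text
time_s: 30.15
tool_pos: [0.5858, -0.1839, 0.0211]
tool_rot: [178.7, 2.1, 97.8]
force: [0.8, -0.2, -1.4]
grip_width: 0.0589
```

Release slowly (to just free), then fully, then measure.

Call:
arm_command(translation=[[0,0,0],[0,0,0]], twist=[0,0], grip=78)

```text
time_s: 30.4
tool_pos: [0.5861, -0.184, 0.0215]
tool_rot: [178.6, 2.1, 97.8]
force: [0.1, 0.1, -1.9]
grip_width: 0.0668
```

Call:
arm_command(translation=[[0,0,0],[0,0,0],[0,0,0]], twist=[0,0,0], grip=100)

```text
time_s: 30.78
tool_pos: [0.587, -0.1843, 0.0226]
tool_rot: [178.5, 2.1, 97.8]
force: [-0.0, -0.4, -0.1]
grip_width: 0.085
```

```bash
python3 - <<'E'
from h import *
chk()
E
```

```text
30.775 [ 0.587  -0.1843  0.0226] [178.5   2.1  97.8] 0.085 [-0.  -0.4 -0.1] [ 0.01  0.07 -0.02]
100 []
115 []
130 [(201, 220), (414, 441)]
145 [(197, 225), (411, 438)]
160 [(202, 229), (408, 434)]
175 [(206, 233), (404, 429)]
190 [(211, 237), (400, 426)]
205 [(215, 242), (394, 422)]
220 [(218, 246), (390, 417)]
235 [(222, 250), (386, 413)]
250 [(226, 254), (383, 409)]
265 [(231, 258), (379, 405)]
```

Call:
arm_command(translation=[[0,0,-1],[0,0,-2],[0,0,-3],[0,0,-4],[0,0,-4],[0,-1,-4],[0,-1,-2],[0,0,0]], twist=[0,0,0,0,0,0,0,0])

```text
time_s: 31.82
tool_pos: [0.5612, -0.1822, 0.2381]
tool_rot: [178.0, 2.2, 97.6]
force: [0.5, -0.0, 0.4]
grip_width: 0.0872
```

```bash
python3 - <<'E'
from h import *
chk()
c=load('wrist'); g=c['img'].max(2); h=cv2.cvtColor(c['img'],cv2.COLOR_BGR2HSV)
# tan rest: low-ish saturation, bright wood
exp=proj(c,[[.633,-.175,.046],[.63,-.176,.03],[.505,-.192,.046]]); print('proj pivot,rest,ends',exp.round(0))
# dark handle components and grey jaws
m=((g<70)).astype(np.uint8); m[270:]=0
n,l,st,ce=cv2.connectedComponentsWithStats(m)
for i in range(1,n):
    if st[i,4]>150: print('dark',st[i],ce[i].round(1))
gr=((h[...,1]<45)&(h[...,2]>70)).astype(np.uint8); n,l,st,ce=cv2.connectedComponentsWithStats(gr)
for i in range(1,n):
    if st[i,4]>80: print('grey',st[i],ce[i].round(1))
t=look('top'); s=look('scene')
for nm,cc in(('top',t),('scene',s)):
    d=cv2.absdiff(cc['img'],cv2.imread('pics/%s1.png'%nm)).max(2)>60
    n,l,st,ce=cv2.connectedComponentsWithStats(d.astype(np.uint8))
    print(nm,[(st[i].tolist()) for i in range(1,n) if st[i,4]>25])
E
```

```text
31.825 [ 0.5612 -0.1822  0.2381] [178.    2.2  97.6] 0.0872 [ 0.5 -0.   0.4] [0.08 0.03 0.02]
100 []
115 []
130 []
145 []
160 [(357, 366)]
175 [(354, 363)]
190 [(350, 359)]
205 [(346, 356)]
220 []
235 []
250 []
265 [(193, 214)]
proj pivot,rest,ends [[322. 274.]
 [322. 265.]
 [322. 152.]]
dark [578  22  62  16 213] [611.5  29.5]
dark [ 114  108   67   68 2409] [154.  138.5]
dark [339 151  29 102 879] [353.1 199.6]
dark [273 153  29  99 719] [287.1 200.5]
dark [178 260  57  10 202] [209.7 264.8]
grey [  75  107   68   71 3699] [108.4 143. ]
grey [ 292  246   58   63 1424] [320.4 273.7]
grey [588 276  38  15 440] [606.1 283.1]
grey [628 279  12  18 147] [634.3 287.1]
grey [ 127  330   89   22 1608] [171.  339.1]
grey [417 364  20  22 265] [424.5 376.7]
grey [ 185  375   81   28 1126] [219.7 387.7]
top [[330, 193, 151, 287, 16217], [249, 231, 9, 10, 66], [202, 231, 174, 236, 8727], [377, 244, 4, 28, 52], [0, 394, 201, 86, 7698], [325, 437, 10, 12, 71], [340, 447, 9, 9, 53], [278, 456, 14, 7, 64], [334, 466, 9, 14, 41]]
scene [[541, 9, 45, 17, 432], [328, 15, 14, 11, 84], [516, 43, 48, 44, 688], [572, 44, 26, 28, 337], [331, 47, 5, 20, 56], [192, 48, 44, 4, 173], [193, 58, 45, 23, 933], [166, 93, 108, 83, 3905], [358, 119, 201, 41, 2590], [256, 136, 144, 123, 4814], [234, 230, 14, 9, 94], [238, 245, 6, 12, 46], [248, 246, 5, 14, 26]]
```

```bash
python3 - <<'E'
from h import *
c=load('wrist'); im=c['img']; g=im.max(2); h=cv2.cvtColor(im,cv2.COLOR_BGR2HSV)
E=plane(c,[[276.5,154],[364.5,153]],.046); print('ends',E.round(4),np.linalg.norm(E[0]-E[1]))
gr=((h[...,1]<45)&(h[...,2]>70)); 
for r in (250,262,270,285,300,306):
    x=np.flatnonzero(gr[r,285:356])+285; print(r,x.min(),x.max())
tips=plane(c,[[296,308],[346,308]],.044)
# pivot disc is darker grey
d=((h[...,1]<60)&(g>70)&(g<125)); d[:240]=0;d[312:]=0;d[:,:285]=0;d[:,356:]=0
ys,xs=np.nonzero(cv2.morphologyEx(d.astype(np.uint8),cv2.MORPH_OPEN,np.ones((5,5)))); print('disc',xs.mean(),ys.mean(),len(xs))
P=plane(c,[[xs.mean(),ys.mean()]],.046)[0]; m=E.mean(0); v=P-m
print('pivot',P.round(4),'yaw',np.degrees(np.arctan2(v[1],v[0])),np.linalg.norm(v))
# rest: tan mask
t=(h[...,0]>10)&(h[...,0]<30)&(h[...,2]>150)&(h[...,1]<150); t[:130]=0;t[300:]=0;t[:,:255]=0;t[:,390:]=0
for r in (150,160,166,262,268,274,280,286):
    x=np.flatnonzero(t[r]); print('tan',r,(x.min(),x.max()) if len(x) else None)
E
```

```text
ends [[ 0.5127 -0.2362  0.046 ]
 [ 0.5003 -0.151   0.046 ]] 0.08612327203038637
250 301 339
262 306 335
270 304 337
285 299 342
300 294 347
306 292 349
disc 320.36013986013984 268.486013986014 286
pivot [ 0.6273 -0.1772  0.046 ] yaw 7.735124675419747 0.12190003822097874
tan 150 None
tan 160 (np.int64(266), np.int64(324))
tan 166 (np.int64(266), np.int64(325))
tan 262 (np.int64(285), np.int64(353))
tan 268 (np.int64(286), np.int64(353))
tan 274 (np.int64(286), np.int64(353))
tan 280 (np.int64(287), np.int64(352))
tan 286 (np.int64(296), np.int64(342))
```

```bash
python3 -c "
from h import *
o=telemetry.get_obs(); print(o['time_s'],o['force'].round(1),o['joint_velocities'].round(1)); print(env.sign_off())"
```

```text
31.975 [-0.3 -0.1  0.4] [ 0.1  1.2 -0.5  0.7 -0.1  0.   0.1]
the job is handed in; nothing more can be done
None
```

The clip is snapped shut and the pliers are back on their rest. I handed the job in at 32.0 s of the 61 s allowed, and no verdict was reported.

**What I did**
- **First grip failed:** the pliers swung about 50° nose-down in the fingers on the way to the clip. I laid them flat on the rest again and gripped about 13 mm further forward, near the balance point. After that they held their attitude.
- **Squeezing:** I put the jaws round the open lugs and raised the grip in steps from 13 N. The clip gave way at 30 N. I was gripping closer to the pivot than the nominal point, so I estimate the lugs took well under the 30 N limit; it was not measured directly.
- **Return:** I opened the jaws, drew them off and laid the pliers back.

**Last checks**
- **Clip:** with the jaws off, the top camera showed the lugs about 8 mm apart, down from 18 mm, so the clip was shut and staying shut.
- **Pliers:** the pivot is at (0.627, -0.177), about 2 mm from where it first lay. They point at 7.7°, against about 8° at the start. They are open, and the gripper is clear above them.
- **Bystanders:** a comparison of top and scene images showed no sign that any of them moved.
- **Weaker evidence:** these final checks are image measurements only, because my picture allowance was used up. The handle-end spacing measured 86 mm against 81 mm earlier, which I put down to pixel error. The rest's position is an estimate from one early view.

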